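# Clamp a copper disc on the chasing stand and set the nut's play

### The job

Slide the slotted clamp plate in under the raised knurled nut of the chasing stand until its slot is fully home around the stud, and let it lie flat on the copper disc. Then screw the nut down until it bottoms out and back it off a quarter turn so that the disc keeps some play. Finish while still gripping the nut and holding it at that setting, and leave the other ware where it stands.

Things in the scene. Friction and masses are not known exactly. Their poses are not given: they have to be found in the camera images.
- clamp_plate: loose flat steel plate on the bench, 50 mm wide, 6 thick, about 0.2 kg. Two round-tipped prongs enclose an open slot 18 mm wide. Origin: on the underside, in the slot where the stud's axis belongs (9 mm from the slot's closed end and its sides). +x points out of the slot's open mouth, z up. Prong tips at x = +36 mm, tail end at x = -102 mm, grip tab at x = -85 mm.
- clamp_tab (a point): point in the plate's upright grip tab, on its middle, 31 mm above the plate's underside. The tab is 30 mm long (plate x), 12 mm thick (plate y); its top is 44 mm above the underside
- chasing_stand: fixed round stand: dark wooden foot 150 mm across carrying a flat copper disc 200 mm across, its top 40 mm above the bench. A steel stud 12 mm in diameter rises from the disc's centre. Origin: centre of the underside. It looks the same from every side: the plate may be slid in from any direction.
- stud_foot (a point): the stud's axis at the disc's top face, 40 mm above the bench
- knurled_nut: brass cap nut, 41 mm across, 36 tall, started on the stud. Origin: centre of its underside; z up (its turning shows in the joint only). Right-hand thread, 16 mm per turn: sinks when turned clockwise from above. Bottomed out, its underside is 7 mm above the disc, 1 mm above a seated plate; at the start 6 to 9.5 mm higher. Stays where left; turning takes about 0.06 N m.
- nut_turn (a joint): turn of the knurled nut in rad: 0 = bottomed out on the stud's shoulder (a hard stop), growing as it is unscrewed (counter-clockwise from above); starts between 2.6 and 3.6
- cup_near: bystander: copper cup, 60 mm across, 55 high; origin at the centre of its underside
- cup_far: bystander: copper cup, 60 mm across, 55 high, beyond the work area; origin at the centre of its underside
- mug: bystander: copper mug with a handle, 76 mm across, 85 high; origin at the centre of its underside
- lidded_pot: bystander: round copper pot with lid and button, 110 mm across, 98 high; origin at the centre of its underside
- hammer: bystander: hammer lying on the bench, 0.26 m long; origin under the middle of its length
- bowl: bystander: copper bowl, 110 mm across, 45 high; origin at the centre of its underside
- blank_disc: bystander: plain round copper blank, 90 mm across, 6 thick; origin at the centre of its underside
Things that resemble listed ones, but are neither listed nor needed, are in the scene too. Leave any yellow look-alike of the clamp_plate alone.

How it is judged (in metres and radians):
On the way, in this order (a step that is already met when the one before it is completed fails the run):
1. the clamp plate lies released and flat on the disc, its slot home around the stud, with the nut still up (horizontal distance between clamp_plate and stud_foot below 0.009 m and z of clamp_plate in the frame of stud_foot between -0.003 and 0.003 m and angle between clamp_plate's own z axis and vertical below 0.06 rad and contact force between the fingers and clamp_plate below 0.5 N and value of joint nut_turn above 2 rad), for 0.2 s.
2. the nut is screwed down until it bottoms out, the plate still in place (horizontal distance between clamp_plate and stud_foot below 0.009 m and z of clamp_plate in the frame of stud_foot between -0.003 and 0.003 m and angle between clamp_plate's own z axis and vertical below 0.06 rad and contact force between the fingers and clamp_plate below 0.5 N and value of joint nut_turn below 0.12 rad), for 0.1 s.
At the end, for the whole second after the job is handed in: the clamp plate lies flat on the disc (within 3 mm and 0.06 rad), untouched by the fingers, its slot origin within 9 mm of the stud's axis; the nut stands backed off a quarter turn from its stop (1.22 to 1.92 rad), still, and the fingers grip it with more than 2 N (horizontal distance between clamp_plate and stud_foot below 0.009 m and z of clamp_plate in the frame of stud_foot between -0.003 and 0.003 m and angle between clamp_plate's own z axis and vertical below 0.06 rad and contact force between the fingers and clamp_plate below 0.5 N and value of joint nut_turn between 1.22 and 1.92 rad and velocity of joint nut_turn between -0.1 and 0.1 rad/s and contact force between the fingers and knurled_nut above 2 N); the arm keeps its last pose, push and grip.
It fails at once if another piece on the bench was shifted by more than 40 mm (distance of any of cup_near, cup_far, mug, lidded_pot, hammer, bowl, blank_disc from where it was at the start of the episode above 0.04 m).
It also fails if it takes over 72 s, if anything falls off the work surface, if the arm or the gripper's body presses on something with over 40 N, if the wrist force passes 120 N, or if a joint passes its speed limit or range.

### The arm

A 6-joint arm with a two-finger parallel gripper is mounted at the origin on the work surface. World frame = base frame: x ahead of the robot, y to its left, z up, the work surface at z = 0. Lengths are in mm, angles in degrees, forces in N, time in s.
With the tool pointing down it reaches from about 375 to 925 mm from the base axis. Payload 5.7 kg.
Tool frame: the origin (TCP) lies at the centre of the arm's flange, where the gripper is bolted on; the fingertips stand 182 mm ahead of it and the grasp point (between the pads) lies 163 mm ahead of it (bot.grasp_offset is the x of the grasp point in the tool frame, in mm); x points along the fingers, z is the direction in which the jaws open and shut, and the axes are right-handed (so a half turn about x gives the same grasp; the last joint's range is limited). The gripper opens to 88 mm and grips with 3 to 60 N. Pads are 20 mm wide; open, the fingers measure 115 mm over their backs; the gripper's body (75 mm by 178 mm) begins 61 mm behind the grasp point.
Start: joints at [-81.538, 20.558, 86.54, -0, 72.909, -6.595], TCP at [155.86, -579.39, 404.623] pointing down, gripper open.
Joint ranges: [-170.27, 170.27], [-57.76, 135], [12.27, 136.19], [-55.21, 235.2], [11.17, 155.16], [-170.74, 170.74]. Speed limits (degrees/s): [136.94, 136.94, 180, 180, 180, 180].

### API

Orientations are given as a 3x3 rotation matrix whose columns are the frame's x, y, z axes.
In Python, from station import bot gives the robot as it stands. The module is installed in compiled form; this text tells all that it offers. Calls block until the motion is done:
- bot.movep(position, orientation): joint-space move of the TCP to a pose.
- bot.move_straight(position, attitude=None, rate=150, contact_N=None): straight line of the TCP; attitude=None keeps the orientation; rate is the mean speed in mm/s. With contact_N (N) it stops when the force on the tool has changed by that much, and returns True; else False.
- bot.goto_joints(angles): joint-space move.
- bot.grip(opening, squeeze=None): finger opening in mm; squeeze is the grip in N (None keeps the last); returns when the fingers have stopped.
- bot.wait(seconds).
- bot.inverse_kinematics(position, orientation): joint angles nearest the present ones, or None.
- bot.state(): the state.
- bot.read_camera(name): name is "scene" or "top"; returns (picture, depth): 400x640x3 uint8, blue, green, red; 400x640 float32, mm along the optical axis (not along the pixel's ray), 0 where there is no reading.
- bot.camera_model(name): a dict with "K" (3x3 intrinsics, pixels), "R" (3x3) and "t" (3): a world point X has camera coordinates R X + t. Camera axes: x right, y down, z forward; pixel columns grow to the right and rows downward; lengths in mm; the calibration is good to about 2 mm. A picture is of the moment at which its call begins. camera_model takes no time and is no camera call.
A pose or a line that the arm cannot do raises bot.PlanningError and nothing moves.
- bot.close_job(): hands the job in, once; it reports no verdict.
Trained networks look in the newest picture that a camera, given by its name, has taken for a name from the list of things; names that differ only in an ending like _2 or _b are one class to them, and where a whole thing is asked for, a point or a joint stands for the part that bears it (a point fixed in the world has none). Each returns a list of dicts, best first, with "p" (0 to 1); they miss things now and then, are a little off and sometimes report something else, mostly with a low value. They report only what shows in the picture. A call takes as long as a camera call. They do not tell look-alikes from the thing itself.
- bot.spot_in(camera, thing): "position" ([x, y, z] in mm, in world coordinates, good to about 4 mm: the middle of the surface that is visible of it).
- bot.place_of(camera, thing): "position" ([x, y, z] in mm, in world coordinates, good to about 4 mm: a listed point, or the origin of a listed thing).
The state is a dict: "t": time; "q": joint angles; "qd": joint speeds; "joint_efforts": joint torques, N m; "tool_pos": TCP position; "eef_rot": TCP orientation; "ft_force": force on the tool from outside, world axes, zero at the start; "torque": the same for the moment, N m; "gripper_width": finger opening in mm.
Only numpy, scipy, OpenCV 4.12 (cv2) and the standard library are available. Lean on these libraries where they do the work, as an engineer would, in place of code of your own. Each camera call takes 0.05 s, during which the arm holds its last target. There are 200 camera calls.

## Working session

There is one attempt and no reset: what is moved stays moved. The work goes in short steps, each a Python script; the robot and the scene stay as the last script left them, time stands still between calls to the robot, and variables do not carry over. Pictures are saved under pics/ and viewed, about 8 in all and at most 12, crops included, and the job is handed in when it is done.

```bash
mkdir -p pics; python3 - <<'E'
from station import bot
import cv2
for c in("scene","top"):
    im,d=bot.read_camera(c); cv2.imwrite(f"pics/{c}0.png",im)
    m=bot.camera_model(c); print(c,m["K"].tolist() if hasattr(m["K"],'tolist') else m["K"],m["R"],m["t"])
    for n in("clamp_plate","clamp_tab","chasing_stand","stud_foot","knurled_nut","cup_near","cup_far","mug","lidded_pot","hammer","bowl","blank_disc"):
        print(n,[([round(float(v)) for v in r["position"]],round(float(r["p"]),2)) for r in bot.place_of(c,n)])
print(bot.state())
E
```

```text
scene [[379.83208677181545, 0.0, 316.9136898873354], [0.0, 379.83208677181545, 202.84389346143857], [0.0, 0.0, 1.0]] [[-0.58913029  0.80777356 -0.02067302]
 [ 0.57941431  0.40447294 -0.70758794]
 [-0.56320915 -0.42883973 -0.70632283]] [ 333.68333352 -290.89460297 1526.57438005]
clamp_plate []
clamp_tab [([727, 175, 29], 0.97), ([515, 248, 30], 0.71), ([590, -144, 34], 0.57)]
chasing_stand [([597, -144, 2], 0.68)]
stud_foot [([588, -142, 38], 0.9)]
knurled_nut [([594, -149, 56], 0.48)]
cup_near [([363, 25, 1], 0.52)]
cup_far [([769, -34, 3], 0.62)]
mug [([516, -418, -1], 0.64)]
lidded_pot [([636, 440, 3], 0.63)]
hammer [([384, 374, 2], 0.9)]
bowl [([696, -422, 0], 0.65)]
blank_disc [([403, -339, 0], 0.85)]
top [[508.84861666387985, 0.0, 318.64822118210594], [0.0, 508.84861666387985, 199.488216497284], [0.0, 0.0, 1.0]] [[ 0.00849322 -0.99972507  0.0218554 ]
 [-0.99300221 -0.01100661 -0.11758173]
 [ 0.11778995 -0.02070381 -0.99282268]] [ -25.97799992  567.78772627 1454.45583142]
clamp_plate [([588, 229, 0], 0.91), ([696, 95, -2], 0.71), ([385, 369, 0], 0.49)]
clamp_tab [([514, 247, 33],
[... 503 characters left out ...]
0286e-03,
        7.29105509e+01, -6.59625968e+00]), 'qd': array([-0.07121287,  0.012303  ,  0.00807706,  0.04078748,  0.00139258,
       -0.02318208]), 'joint_efforts': array([ 3.57565310e-03, -5.15337002e+01, -2.71120209e+01,  6.76316139e-02,
        2.43662065e-02, -2.12500588e-06]), 'tool_pos': array([ 155.87816323, -579.39142026,  404.61932359]), 'eef_rot': array([[ 1.50036870e-05,  9.65658547e-01,  2.59814491e-01],
       [ 1.39085484e-04,  2.59814487e-01, -9.65658539e-01],
       [-9.99999990e-01,  5.06248627e-05, -1.30410911e-04]]), 'ft_force': array([-0.54376411,  1.07005905, -0.74480883]), 'torque': array([-0.0290668 , -0.01665573, -0.08861019]), 'gripper_width': 87.54114429217098}
```

```bash
python3 - <<'E'
import cv2
im=cv2.imread("pics/top0.png"); cv2.imwrite("pics/top0b.png",cv2.resize(im,(800,500)))
cv2.imwrite("pics/crop0.png",cv2.resize(im[120:300,180:340],None,fx=3.3,fy=3.3,interpolation=cv2.INTER_CUBIC))
E
```

```text
(no output)
```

View pics/top0b.png

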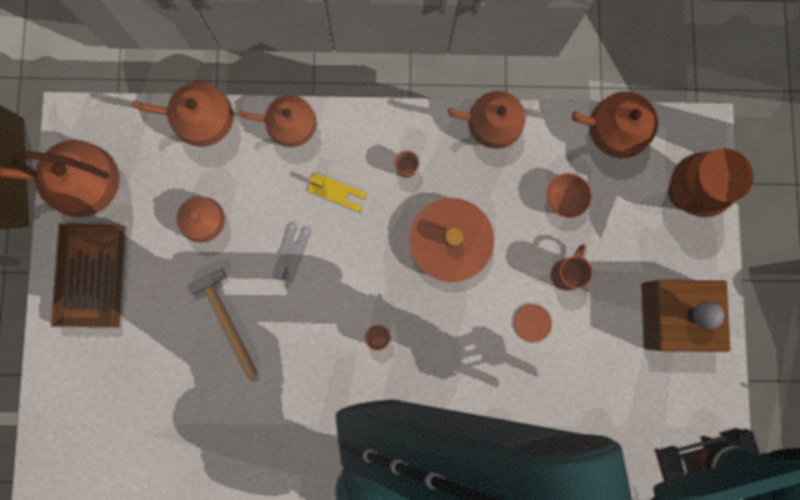

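View pics/crop0.png

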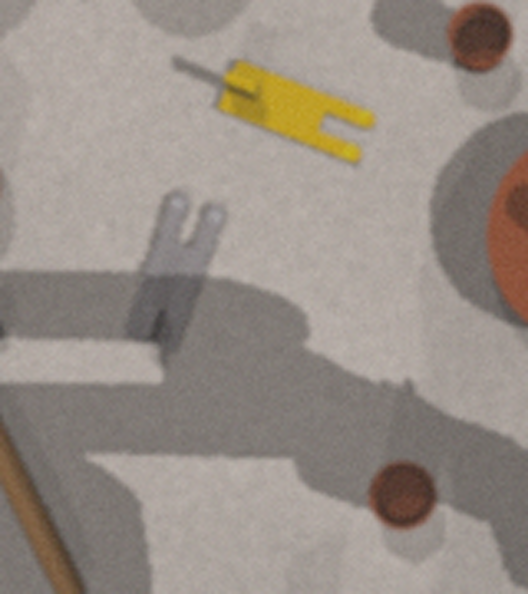

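The yellow piece at about (336,190) in the 800-px view is the look-alike. The grey steel one at (292,250) has a two-pronged slot and a tab near its tail, so it fits the clamp plate; the crop confirms this. The stand is at (452,240). Next I'll refine the poses from depth.

```bash
cat > h.py <<'E'
import numpy as np, cv2
from station import bot
def cloud(c):
    im,d=bot.read_camera(c); m=bot.camera_model(c)
    v,u=np.mgrid[:400,:640]; K,R,t=[np.array(m[k]) for k in "KRt"]
    P=np.stack([(u-K[0,2])/K[0,0]*d,(v-K[1,2])/K[1,1]*d,d],-1)
    W=(P-t.reshape(3))@R; W[d<=0]=np.nan
    return im,W
def near(W,xy,r,z0,z1):
    p=W.reshape(-1,3); return p[(np.hypot(p[:,0]-xy[0],p[:,1]-xy[1])<r)&(p[:,2]>z0)&(p[:,2]<z1)]
def rot(yaw): # tool down, jaw axis z_tool at yaw (deg) in world xy
    a=np.radians(yaw); x=np.array([0,0,-1.]); z=np.array([np.cos(a),np.sin(a),0]); return np.stack([x,np.cross(z,x),z],1)
E
python3 - <<'E'
from h import *
for c in("top","scene"):
    im,W=cloud(c)
    b=near(W,(560,150),25,-20,20); print(c,"bench z",b[:,2].mean().round(2),b[:,2].std().round(2))
    tb=near(W,(514,247),40,25,60); print("tab",len(tb),tb.mean(0).round(1),np.ptp(tb,0).round(1))
    pl=near(W,(570,234),95,3,12); print("plate",len(pl),pl.mean(0).round(1))
    if len(pl)>20:
        (cx,cy),(w,h),a=cv2.minAreaRect(pl[:,:2].astype(np.float32)); print("rect",cx,cy,w,h,a)
    n=near(W,(594,-145),35,70,110); print("nut",len(n),np.median(n,0).round(1),n[:,2].max(),cv2.minEnclosingCircle(n[:,:2].astype(np.float32)))
    ds=near(W,(594,-145),110,33,47); print("disc",len(ds),ds.mean(0).round(1),cv2.minEnclosingCircle(ds[:,:2].astype(np.float32)))
for y in(-16,-106,-90,0,164,-196+360,90): print(y, bot.inverse_kinematics([514,247,300],rot(y)),bot.inverse_kinematics([594,-60,300],rot(y)))
E
```

```text
top bench z 0.19 3.11
tab 54 [512.8 250.3  41.2] [29.2 19.  23.5]
plate 943 [566.3 234.8   5.8]
rect 570.38720703125 234.4826202392578 184.37295532226562 185.91720581054688 44.90244674682617
nut 176 [ 591.8 -141.9   91.3] 98.55922592268857 ((592.5975341796875, -143.0552520751953), 21.016372680664062)
disc 3330 [ 592.  -143.1   40.2] ((593.144775390625, -143.83157348632812), 100.35101318359375)
scene bench z 0.35 1.51
tab 70 [519.2 249.3  38.8] [29.9 20.1 22.7]
plate 627 [569.8 233.4   6. ]
rect 574.6401977539062 230.25094604492188 184.39564514160156 174.25946044921875 51.23128890991211
nut 152 [ 602.7 -141.    90.6] 97.3749336448242 ((598.2810668945312, -146.622802734375), 21.99030303955078)
disc 1909 [ 603.  -140.2   41. ] ((595.2368774414062, -146.2397003173828), 101.24470520019531)
-16 [ 1.87269095e+01  2.46845660e+01  9.68509026e+01 -2.54444375e-14
  5.84645315e+01  3.47269095e+01] [-1.23949328e+01  2.65727261e+01  9.33798995e+01 -2.54444375e-14
  6.00473744e+01  3.60506724e+00]
-106 [ 1.87269095e+01  2.46845660e+01  9.68509026e+01 -2.54444375e-14
  5.84645315e+01  1.24726909e+02
[... 219 characters left out ...]
1  2.65727261e+01  9.33798995e+01 -2.54444375e-14
  6.00473744e+01  7.76050672e+01]
0 [ 1.87269095e+01  2.46845660e+01  9.68509026e+01 -2.54444375e-14
  5.84645315e+01  1.87269095e+01] [-1.23949328e+01  2.65727261e+01  9.33798995e+01 -2.54444375e-14
  6.00473744e+01 -1.23949328e+01]
164 [ 1.87269095e+01  2.46845660e+01  9.68509026e+01 -2.54444375e-14
  5.84645315e+01 -1.45273091e+02] None
164 [ 1.87269095e+01  2.46845660e+01  9.68509026e+01 -2.54444375e-14
  5.84645315e+01 -1.45273091e+02] None
90 [ 1.87269095e+01  2.46845660e+01  9.68509026e+01 -2.54444375e-14
  5.84645315e+01 -7.12730905e+01] [-1.23949328e+01  2.65727261e+01  9.33798995e+01 -2.54444375e-14
  6.00473744e+01 -1.02394933e+02]
```

```bash
python3 - <<'E'
from h import *
bot.movep([516,249,360],rot(74))
bot.move_straight([516,249,230],rate=200)
im,W=cloud("top"); im2,_=cloud("scene")
print(bot.move_straight([516,249,195],rate=80,contact_N=6))
s=bot.grip(0,squeeze=50); print(s)
st=bot.state(); print(st["t"],st["gripper_width"],st["tool_pos"],st["ft_force"])
bot.move_straight([516,249,300],rate=150)
st=bot.state(); print(st["t"],st["gripper_width"],st["ft_force"],st["torque"])
im,W=cloud("scene"); imt,Wt=cloud("top")
m=np.hstack([im[:400,100:500],imt[:400,80:480]]); cv2.imwrite("pics/g1.png",m)
E
```

```text
False
False
7.2 12.045419274864894 [516.02156886 249.00564693 194.98129161] [ 0.13001864  0.53284873 -1.38472328]
8.05 11.575072510403436 [-0.81677121 -0.16872022 -3.24713316] [ 0.06426946 -0.11022137  0.01720834]
```

View pics/g1.png

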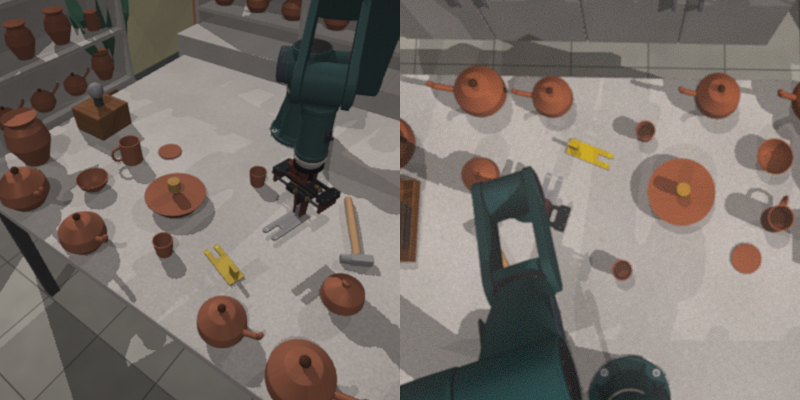

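The scene view shows the plate lifted and about level (290,225). The yellow plate and the other ware are untouched. Next I stage it over the +y side of the disc and measure it in hand.

```bash
python3 - <<'E'
from h import *
bot.movep([594.5,25,300],rot(0))
print(bot.state()["t"],bot.state()["gripper_width"])
bot.move_straight([594.5,25,235],rate=120)   # underside ~41 expected at 203
out=[]
for c in("scene","top"):
    im,W=cloud(c)
    p=W.reshape(-1,3)
    for ylo,yhi in((-95,-70),(-70,-50),(-50,-20),(-20,5)):
        q=p[(abs(p[:,0]-594.5)<40)&(p[:,1]>ylo)&(p[:,1]<yhi)&(p[:,2]>60)&(p[:,2]<100)]
        if len(q)>5: print(c,ylo,len(q),np.median(q,0).round(1),np.percentile(q[:,0],[3,97]).round(1),q[:,1].min().round(1))
    n=near(W,(594,-145),35,70,110); print("nut",len(n),np.median(n,0).round(1),cv2.minEnclosingCircle(n[:,:2].astype(np.float32)) if len(n) else 0)
    if c=="scene": a=cv2.resize(im[120:320,200:400],(400,400))
    else: b=cv2.resize(im[100:300,220:420],(400,400))
    print(c,[( [round(float(v)) for v in r["position"]],round(float(r["p"]),2)) for r in bot.place_of(c,"clamp_plate")])
cv2.imwrite("pics/g2.png",cv2.resize(np.hstack([a,b]),(800,400)))
E
```

```text
9.0917 11.675690621319317
nut 152 [ 602.8 -140.1   90.6] ((596.0653076171875, -146.82574462890625), 21.884092330932617)
scene [([697, 102, 1], 0.98), ([595, -58, 40], 0.57)]
nut 174 [ 591.8 -141.6   91.6] ((592.89599609375, -143.21485900878906), 21.087818145751953)
top [([694, 96, 0], 0.95), ([590, -53, 47], 0.58)]
```

View pics/g2.png

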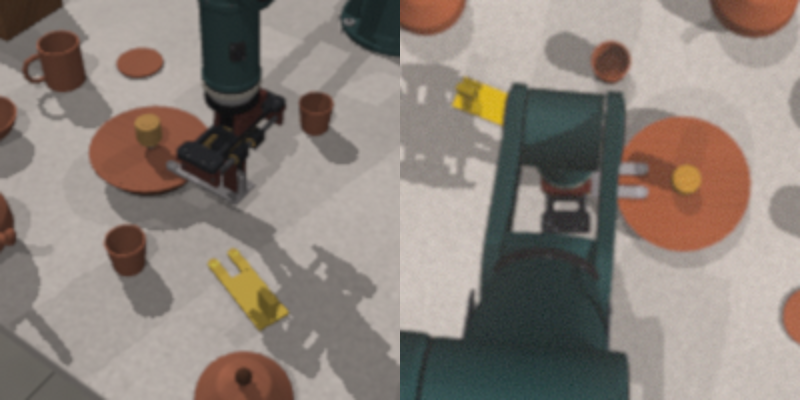

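```bash
python3 - <<'E'
from h import *
s=bot.state(); print(s["tool_pos"],s["ft_force"],s["torque"],s["t"])
bot.move_straight([594.5,25,239],rate=60)
s=bot.state(); print(s["ft_force"],s["torque"])
im,W=cloud("top")
cv2.imwrite("pics/g3.png",cv2.resize(im[160:220,320:400],None,fx=10,fy=10,interpolation=cv2.INTER_CUBIC))
p=W.reshape(-1,3); q=p[(p[:,1]<-65)&(p[:,1]>-102)&(abs(p[:,0]-594)<35)]
print(len(q),np.median(q[:,2]),np.median(q[abs(q[:,0]-594)>30][:,2]))
h,e=np.histogram(q[:,0],np.arange(560,630,4),weights=q[:,2]); n,_=np.histogram(q[:,0],e); print(np.c_[e[:-1]+2,(h/np.maximum(n,1)).round(1),n].tolist())
m=bot.camera_model("top");K,R,t=[np.array(m[k]) for k in "KRt"]
for X in([594.5,-99,49],[594.5,-60,49],[594.5,-145,91]):
    c=K@(R@np.array(X)+t.reshape(3)); print(c[:2]/c[2], (c[:2]/c[2]-[320,160])*10)
E
```

```text
[594.71552907  25.08860207 235.43277506] [-0.26871269 -0.35163256 -2.99025683] [ 0.00261479 -0.04916595  0.00257415] 9.9833
[-0.11930129  0.68851813 -2.7735427 ] [ 0.02063892 -0.11286832 -0.01750731]
288 42.9927966192314 40.7782660851508
[[562.0, 40.3, 23.0], [566.0, 41.5, 13.0], [570.0, 45.4, 21.0], [574.0, 49.2, 17.0], [578.0, 51.2, 19.0], [582.0, 49.5, 15.0], [586.0, 48.1, 12.0], [590.0, 39.9, 13.0], [594.0, 39.2, 19.0], [598.0, 40.2, 18.0], [602.0, 40.9, 13.0], [606.0, 45.1, 22.0], [610.0, 51.7, 19.0], [614.0, 49.8, 13.0], [618.0, 48.6, 15.0], [622.0, 46.7, 12.0], [626.0, 42.4, 15.0]]
[345.88820368 190.11476777] [258.88203682 301.14767769]
[332.47139457 189.9617656 ] [124.71394571 299.61765601]
[363.2683208  188.27972049] [432.68320799 282.79720491]
```

View pics/g3.png

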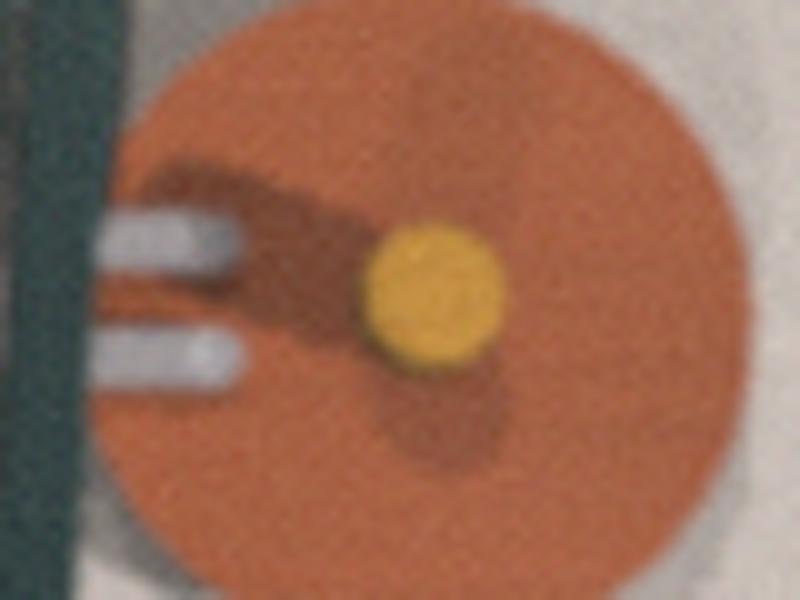

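Both measured in the top picture: prong midline at row 299.5 and nut centre at (434,295). So the stud axis lies about 3 mm lower in x than the slot's midline. I'll shift by that much, slide in with contact sensing, and check.

```bash
python3 - <<'E'
from h import *
bot.move_straight([591.7,25,239],rate=60)
bot.move_straight([591.7,-40,238.5],rate=60,contact_N=8); s=bot.state(); print(s["tool_pos"],s["ft_force"])
print(bot.move_straight([591.7,-66,238.5],rate=30,contact_N=8)); s=bot.state(); print(s["t"],s["tool_pos"],s["ft_force"],s["torque"],s["gripper_width"])
im,W=cloud("top"); im2,_=cloud("scene")
cv2.imwrite("pics/g4.png",np.hstack([cv2.resize(im[160:220,320:400],(533,400)),cv2.resize(im2[170:230,240:280],(267,400))]))
E
```

```text
[591.66248179 -39.72051931 238.50370271] [ 0.70583836 -0.29175558 -2.16146473]
False
12.7833 [591.69264875 -65.73255684 238.52136617] [ 0.76862858  2.32368663 -1.51293441] [ 0.52949884 -0.13982244 -0.00143557] 11.861943360028015
```

View pics/g4.png

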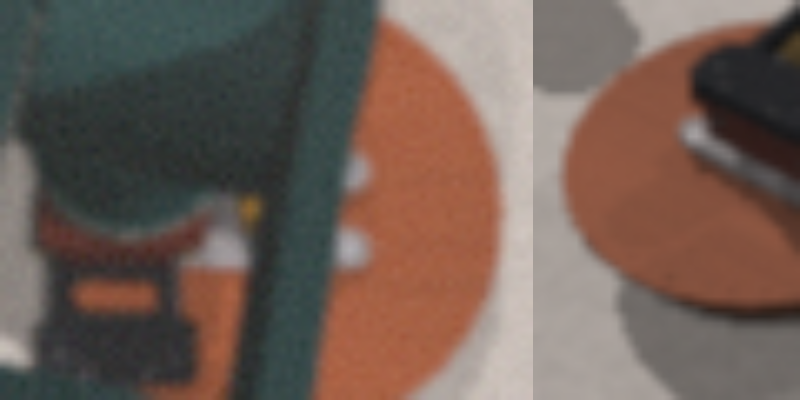

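```bash
python3 - <<'E'
from h import *
bot.move_straight([591.7,-62.5,238.5],rate=30)
print(bot.move_straight([591.7,-62.5,234.3],rate=15,contact_N=6)); s=bot.state(); print(s["tool_pos"],s["ft_force"],s["torque"])
bot.grip(50); bot.wait(0.2)
s=bot.state(); print(s["t"],s["ft_force"],s["gripper_width"])
bot.move_straight([591.7,-62.5,330],rate=150)
# pre-position above nut; q6 near negative end
q=bot.inverse_kinematics([592,-144.5,330],rot(90)); print(q)
bot.movep([450,100,400],rot(90))
im,W=cloud("top"); im2,W2=cloud("scene")
n=near(W,(592,-145),35,70,110);print("nut",np.median(n,0).round(1),np.percentile(n[:,2],50),cv2.minEnclosingCircle(n[:,:2].astype(np.float32)))
p=W.reshape(-1,3)
for ylo in(-180,-115,-100,-75,-55,-45):
    q=p[(abs(p[:,0]-592)<18)&(p[:,1]>ylo)&(p[:,1]<ylo+15)&(p[:,2]>30)&(p[:,2]<100)]; print(ylo,len(q),np.median(q,0).round(1) if len(q) else 0)
cv2.imwrite("pics/g5.png",np.hstack([cv2.resize(im[155:225,300:400],(571,400)),cv2.resize(im2[160:240,230:310],(229*0+400,400))])[:, :971])
x=cv2.imread("pics/g5.png"); cv2.imwrite("pics/g5.png",cv2.resize(x,(800,330)))
print(bot.state()["t"])
E
```

```text
True
[591.87136228 -62.70928781 235.19048793] [-0.20563449 -1.06611697  5.08800125] [0.14661577 0.04759043 0.01322246]
14.4083 [ 0.29480845 -0.53739846 -0.0359865 ] 50.15285511179962
[-2.02090568e+01  2.54993349e+01  9.01326079e+01 -2.54444375e-14
  6.43680573e+01 -1.10209057e+02]
nut [ 591.8 -142.    91.7] 91.70589017872013 ((592.9622802734375, -143.603759765625), 20.840965270996094)
-180 52 [ 590.8 -173.2   42.6]
-115 61 [ 591.7 -108.1   46.2]
-100 67 [591.8 -93.6  45.5]
-75 61 [587.5 -67.5  50.6]
-55 57 [588.9 -48.5  47.2]
-45 13 [591.7 -44.3  45.4]
16.4667
```

View pics/g5.png

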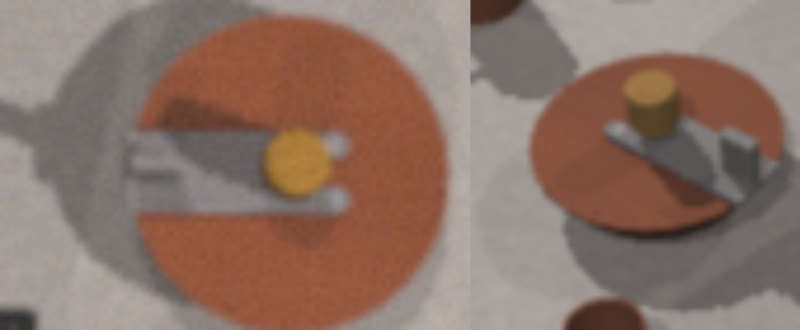

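The plate lies flat with the slot around the stud: the tips are at (350,175) in the crop, which puts the origin within about 2 mm of the axis. The nut is still up. Now to grip the nut.

```bash
python3 - <<'E'
from h import *
bot.movep([592.7,-144.5,330],rot(115)); print(bot.state()["q"][5])
print(bot.move_straight([592.7,-144.5,241],rate=150,contact_N=8))
f0=bot.state()
bot.grip(30,squeeze=10); bot.wait(0.2); s=bot.state()
print(s["t"],s["gripper_width"],(s["ft_force"]-f0["ft_force"]).round(2),(s["torque"]-f0["torque"]).round(3),s["tool_pos"])
E
```

```text
-135.12324295350052
False
18.8583 39.97562429182997 [-0.4   5.03  5.53] [ 0.936  0.176 -0.085] [ 592.88264708 -143.76777455  242.16687981]
```

```bash
python3 - <<'E'
from h import *
for y in(-143.2,-142.2):
    bot.grip(60); bot.move_straight([592.7,y,241],rate=40); bot.wait(.2); f0=bot.state()
    bot.grip(30,squeeze=10); bot.wait(0.2); s=bot.state()
    print(y,s["t"],s["gripper_width"],(s["ft_force"]-f0["ft_force"]).round(2),(s["torque"]-f0["torque"]).round(3),s["tool_pos"])
    if abs(s["ft_force"][1]-f0["ft_force"][1])<2: break
E
```

```text
-143.2 20.4917 40.00432265521932 [ 0.06 -2.74 -0.01] [-0.232  0.009  0.021] [ 592.79760188 -143.3787075   241.0912965 ]
-142.2 22.125 39.56216686024884 [ 0.67 -5.37 -2.53] [-0.844 -0.21   0.017] [ 593.11391437 -142.8950496   241.18475802]
```

```bash
python3 - <<'E'
from h import *
bot.grip(60); c=np.array([592.7,-143.7]); z=241.; yaw=115.
bot.move_straight([*c,z],rate=40); bot.wait(.1); f0=bot.state()
bot.grip(30,squeeze=18); bot.wait(.1)
s=bot.state(); print(yaw,(s["ft_force"]-f0["ft_force"]).round(1),(s["torque"]-f0["torque"]).round(3))
for k in range(8):
    yaw-=15; z-=16*15/360
    bot.move_straight([*c,z],rot(yaw),rate=2.0)
    s=bot.state(); f=s["ft_force"]-f0["ft_force"]; print(round(s["t"],2),yaw,f.round(1),(s["torque"]-f0["torque"]).round(3),s["q"][5].round(1))
    # centre along jaw axis
    j=np.array([np.cos(np.radians(yaw)),np.sin(np.radians(yaw))])
    c=c+0.15*np.clip(f[:2]@j,-4,4)*j
print(c)
E
```

```text
115.0 [0.3 1.  0. ] [ 0.081 -0.054  0.021]
23.97 100.0 [-0.1  0.7 -0.7] [ 0.035 -0.064 -0.079] -120.3
24.38 85.0 [ 0.6 -1.3 -0.5] [-0.193 -0.003 -0.048] -105.4
24.78 70.0 [-0.3 -2.  -0.7] [-0.335  0.004 -0.005] -90.4
25.19 55.0 [-0.5 -0.6 -0.5] [-0.288 -0.021 -0.066] -75.4
25.6 40.0 [-0.2 -0.8 -0.1] [-0.344 -0.036 -0.025] -60.5
26.01 25.0 [ 0.2 -0.7 -0.8] [-0.29   0.012 -0.014] -45.5
26.42 10.0 [-0.6 -1.5 -1. ] [-0.351  0.069 -0.056] -30.5
26.82 -5.0 [-0.8 -1.4  0.6] [-0.364  0.167 -0.06 ] -15.5
[ 592.19539334 -144.22534157]
```

```bash
cat > st.txt <<'E'
E
python3 - <<'E'
from h import *
c=np.array([592.2,-144.2]); z=241-16/3; yaw=-5.
b=bot.state()
for k in range(13):
    yaw-=8; z-=16*8/360
    bot.move_straight([*c,z],rot(yaw),rate=1.5); bot.wait(.05)
    s=bot.state(); print(round(s["t"],2),yaw,s["ft_force"].round(1),s["torque"].round(3),s["q"][5].round(1),s["tool_pos"].round(1),s["gripper_width"].round(2))
    if abs(s["torque"][2]-b["torque"][2])>0.15: break
E
```

```text
Traceback (most recent call last):
AttributeError: 'float' object has no attribute 'round'
```

```bash
python3 - <<'E'
from h import *
c=np.array([592.2,-144.2]); yaw=-13.; z=241-16*128/360
b=bot.state(); print(b["torque"],b["tool_pos"])
for k in range(12):
    yaw-=8; z-=16*8/360
    bot.move_straight([*c,z],rot(yaw),rate=1.5); bot.wait(.05)
    s=bot.state(); print(round(s["t"],2),yaw,s["ft_force"].round(1),s["torque"].round(3),s["q"][5].round(1),s["tool_pos"].round(1),round(s["gripper_width"],2))
    if abs(s["torque"][2]-b["torque"][2])>0.15: break
E
```

```text
[-0.38093916  0.05481961 -0.06514538] [ 592.13409302 -144.23680625  235.30188768]
27.51 -21.0 [-1.2 -2.   0.1] [-0.445  0.158 -0.043] 0.5 [ 592.1 -144.2  235. ] 39.77
27.85 -29.0 [-1.5 -3.2 -0.8] [-0.411  0.216 -0.037] 8.5 [ 592.1 -144.2  234.6] 39.58
28.19 -37.0 [-2.4 -2.3  1.7] [-0.425  0.275 -0.082] 16.5 [ 592.1 -144.2  234.2] 40.0
28.53 -45.0 [-2.8 -2.3  1.2] [-0.372  0.419 -0.054] 24.5 [ 592.  -144.2  233.9] 39.74
28.88 -53.0 [-3.3 -1.5  1.5] [-0.341  0.598 -0.084] 32.5 [ 592.  -144.1  233.5] 39.44
29.22 -61.0 [-4.2 -1.   2. ] [-0.207  0.639 -0.039] 40.5 [ 592.  -144.1  233.1] 39.8
29.56 -69.0 [-4.1 -1.   2.7] [-0.163  0.751 -0.07 ] 48.5 [ 592.  -144.   232.8] 39.69
29.9 -77.0 [-4.6  0.4  2.6] [ 0.003  0.822 -0.054] 56.5 [ 592.  -144.   232.4] 39.69
30.24 -85.0 [-2.1  2.3  3. ] [0.409 0.463 0.115] 64.5 [ 592.4 -143.9  232.2] 39.72
```

```bash
python3 - <<'E'
from h import *
c=np.array([592.3,-144.]); yaw=-85.; z=232.2
for k in range(3):
    yaw-=6
    bot.move_straight([*c,z],rot(yaw),rate=1.5); bot.wait(.15)
    s=bot.state(); print(round(s["t"],2),yaw,s["ft_force"].round(1),s["torque"].round(3),s["q"][5].round(1),s["tool_pos"].round(1),round(s["gripper_width"],2))
im,W=cloud("top"); im2,W2=cloud("scene")
for w in(W,W2):
    n=near(w,(594,-145),25,60,110); print(len(n), np.percentile(n[:,2],[5,50,95]) if len(n) else 0)
E
```

```text
30.65 -91.0 [1.3 2.6 0.6] [ 0.548 -0.1    0.161] 70.7 [ 592.9 -144.   232.3] 39.9
31.06 -97.0 [1.1 3.1 0.7] [ 0.544 -0.308  0.167] 76.7 [ 592.7 -144.   232.4] 39.77
31.47 -103.0 [0.4 2.4 3. ] [ 0.575 -0.06   0.215] 82.7 [ 592.4 -144.   232.3] 39.81
10 [61.07845561 73.32012817 81.57367335]
87 [63.56940318 81.49860382 89.05191087]
```

```bash
python3 - <<'E'
from h import *
c=np.array([592.3,-144.]); yaw=-103.; z=232.3
for k in range(6):
    yaw+=15.5; z+=16*15.5/360
    bot.move_straight([*c,z],rot(yaw),rate=2); bot.wait(.1)
    s=bot.state(); print(round(s["t"],2),yaw,s["ft_force"].round(1),s["torque"].round(3),s["q"][5].round(1),s["tool_pos"].round(1),round(s["gripper_width"],2))
bot.wait(.5)
im,W=cloud("top"); im2,W2=cloud("scene")
for w in(W,W2):
    n=near(w,(594,-145),25,60,110); print(len(n), np.percentile(n[:,2],[5,50,95]) if len(n) else 0)
cv2.imwrite("pics/g6.png",np.hstack([cv2.resize(im[150:230,290:400],(440,320)),cv2.resize(im2[150:240,230:320],(320,320))]))
E
```

```text
32.08 -87.5 [-0.2  4.5  2.7] [ 0.683 -0.218 -0.008] 67.5 [ 592.4 -144.   233. ] 39.76
32.6 -72.0 [0.7 4.4 2.6] [ 0.752 -0.272  0.05 ] 52.0 [ 592.4 -143.9  233.7] 39.68
33.12 -56.5 [0.3 5.3 3.1] [ 0.818 -0.284  0.036] 36.6 [ 592.3 -143.9  234.4] 39.76
33.63 -41.0 [1.  5.3 2.6] [ 0.8   -0.237  0.046] 21.1 [ 592.3 -143.9  235.1] 39.75
34.15 -25.5 [1.2 4.8 3.7] [ 0.875 -0.247 -0.009] 5.6 [ 592.3 -143.8  235.7] 39.45
34.67 -10.0 [1.1 5.1 2.4] [ 0.88  -0.265  0.042] -9.9 [ 592.3 -143.8  236.4] 39.75
0 0
177 [ 63.88296956  86.02477861 100.82249344]
```

View pics/g6.png

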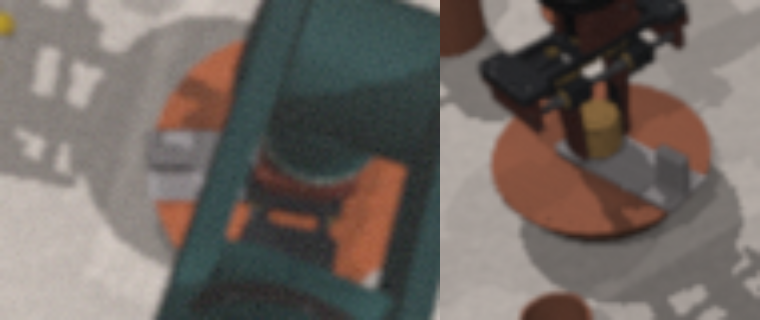

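The scene crop shows the fingers on the nut at (600,130) and the plate flat beneath it. One more check: the nut-top height, from the brass pixels only.

```bash
python3 - <<'E'
from h import *
im,W=cloud("scene"); hsv=cv2.cvtColor(im,cv2.COLOR_BGR2HSV)
m=(hsv[...,0]>14)&(hsv[...,0]<26)&(hsv[...,1]>90)&(np.hypot(W[...,0]-594,W[...,1]+145)<28)&(W[...,2]>45)
z=W[m][:,2]; print(m.sum(),np.sort(z).round(0)[::4]); 
# flat top band = points near the axis
q=W[m]; t=q[np.hypot(q[:,0]-596,q[:,1]+146)<13]; print(len(t),np.median(t[:,2]))
for r in [(x["position"],x["p"]) for x in bot.place_of("scene","knurled_nut")+bot.place_of("scene","clamp_plate")]: print(r)
p=W.reshape(-1,3); q=p[(abs(p[:,0]-592)<20)&(p[:,1]>-110)&(p[:,1]<-80)&(p[:,2]>30)&(p[:,2]<60)]; print("plate top",len(q),np.median(q[:,2]))
s=bot.state(); print(s["t"],s["torque"],s["qd"].round(3))
E
```

```text
165 [ 48.  56.  56.  60.  61.  63.  64.  65.  68.  69.  70.  72.  73.  74.
  75.  77.  79.  81.  82.  83.  85.  85.  86.  86.  86.  87.  87.  88.
  88.  88.  88.  89.  89.  89.  89.  89.  90.  90.  91.  92. 163. 178.]
40 88.8325894079245
([591.3, -146.3, 51.2], 0.69)
([593.6, -143.1, 37.9], 0.34)
([592.5, -146.9, 38.2], 0.94)
([695.8, 98.9, 3.0], 0.85)
plate top 59 46.1956840010651
35.4167 [ 0.85972178 -0.33549092  0.05011915] [-0.03  -0.086  0.048 -0.046 -0.029 -0.038]
```

The height reading (88.8, with a bias of about +1 mm; 87 expected) is within error but coarse. There is time to check the stop by turning down again. If the nut really stands at a quarter turn, the torque should rise near yaw −103.

```bash
python3 - <<'E'
from h import *
c=np.array([592.3,-144.3]); yaw=-10.; z=236.4
bot.grip(30,squeeze=25)
def go(d,wait=.1):
    global yaw,z
    yaw+=d; z=max(232.1,z+16*d/360)
    bot.move_straight([*c,z],rot(yaw),rate=max(.4,abs(d)/8)); bot.wait(wait)
    s=bot.state(); print(round(s["t"],2),yaw,s["ft_force"].round(1),s["torque"].round(3),s["tool_pos"].round(1)); return s
for d in (-20,-20,-20,-15,-8,-8,-8,-8): go(d)
im,W=cloud("scene"); hsv=cv2.cvtColor(im,cv2.COLOR_BGR2HSV)
m=(hsv[...,0]>14)&(hsv[...,0]<26)&(hsv[...,1]>90)
q=W[m]; t=q[np.hypot(q[:,0]-596,q[:,1]+146)<13]; print(len(t),np.median(t[:,2]))
E
```

```text
36.23 -30.0 [1.1 6.1 3.8] [ 1.055 -0.275 -0.117] [ 592.3 -144.   235.5]
36.83 -50.0 [1.1 6.2 2.4] [ 1.003 -0.25  -0.048] [ 592.3 -144.   234.7]
37.43 -70.0 [0.8 6.1 2.7] [ 0.988 -0.292 -0.089] [ 592.3 -144.   233.7]
37.94 -85.0 [1.6 5.7 2.3] [ 0.982 -0.26  -0.065] [ 592.3 -144.1  233.1]
38.33 -93.0 [0.8 6.2 2.6] [ 0.991 -0.29  -0.041] [ 592.3 -144.1  232.7]
38.73 -101.0 [1.4 5.3 2.7] [ 0.941 -0.238 -0.077] [ 592.4 -144.1  232.4]
39.12 -109.0 [-3.3  7.   9. ] [1.249 0.461 0.411] [ 591.2 -143.6  232.1]
39.51 -117.0 [1.6 5.2 3.7] [ 1.042 -0.266  0.176] [ 592.4 -144.1  232.2]
0 nan
  return _methods._mean(a, axis=axis, dtype=dtype,
  ret = ret.dtype.type(ret / rcount)
```

The stop came between −101 and −109, as predicted, so it is real. Now I back off again and hand in.

```bash
python3 - <<'E'
from h import *
c=np.array([592.3,-144.1]); yaw=-117.; z=232.3
for k in range(5):
    yaw+=18.5; z+=16*18.5/360
    bot.move_straight([*c,z],rot(yaw),rate=2)
bot.wait(.6)
s=bot.state(); print(s["t"],s["ft_force"].round(1),s["torque"].round(3),s["tool_pos"].round(1),s["q"][5],s["gripper_width"])
print([(r["position"],r["p"]) for r in (bot.read_camera("scene"),bot.place_of("scene","clamp_plate")+bot.place_of("scene","knurled_nut"))[1]])
bot.close_job()
E
```

```text
42.5583 [1.5 5.6 3.4] [ 0.995 -0.313  0.036] [ 592.3 -143.8  236.4] 4.611761790303201 39.51708436271837
[([594.0, -147.7, 38.4], 0.82), ([592.4, -144.3, 47.8], 0.47)]
the job is handed in; nothing more can be done
```

The job is handed in at about 42.6 s of the 72 s allowed. I slid the steel clamp plate under the nut from the +y side until it touched the stud, backed it off about 3 mm and laid it flat on the disc. I then screwed the nut down to its stop, backed it off about 92°, and left the gripper holding it with a 25 N squeeze setting.

**Stop:** on the first run down the torque jumped after about 200° of turning. After a quarter-turn back-off I turned it down again to check. The torque rose again between −101° and −109°, where −103° was predicted. I then backed it off a second time.

**Plate:** its top read about 46 mm, so it lies flat on the 40 mm disc. The last network fix put it about 3–4 mm from the stud's axis, against a 9 mm limit. I saw no other ware shift in the pictures, but did not measure it.

**Where the checks disagreed:**
- **Nut height:** the final fix put the nut's underside at 47.8 mm with low confidence (0.47), while 51 mm was expected. An earlier fix at the same setting gave 51.2 mm. I relied on the turn angle and torque instead.
- **Free-turning torque:** the small readings while the nut turned freely were near the noise level and had the wrong sign for friction.

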